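Set the slat jig's length stop with its thumbwheel and butt the blank

TASK

Set up the slat-cutting jig for the next cut: with a fingertip, roll the knurled brass wheel until the black pointer of the length stop lines up with the red gauge mark on the fence, moving the stop only by its wheel. Then push the slat that lies on the jig endwise along the fence until its end butts against the stop, without gripping or lifting it. Leave the tools and other things on the bench where they are.

Things in the scene. Friction and masses are not known exactly. Their poses are not given: they have to be found in the camera images.
- jig: The slat-cutting jig, fixed to the bench: plywood bed 130 mm (x) by 520 mm (y), 18 mm thick, origin under the bed's centre, z up. Its y axis runs along the fence towards the green head of the length stop; x runs from the open front (robot side) to the fence at the back. Bed top z = 18 mm.
- fence_end (a point): Foot of the beech fence's guiding face at its end away from the head, at 35, -118, 18 mm in the jig's frame. From here the fence runs 281 mm along jig +y, 30 mm high, 25 mm thick. On the bed beyond it (jig -y) there is no fence. Two steel saw-guide plates stand behind the fence at jig x 60 to 65, y -137 to -73 mm, up to z = 70 mm.
- wheel_mid (a point): Centre of the knurled brass wheel: radius 25 mm, 18 mm wide, axis along the jig's y (axes as the jig), at 17.5, 195, 45 mm in the jig's frame. It sits between two green cheeks (jig x -10 to 45, y 165 to 185 and 205 to 225, up to z = 54 mm). The top of the rim is 25 mm above this point, 16 mm proud of the cheeks, free to touch from above.
- wheel (a joint): Turn of the wheel in rad, 0 (stop drawn back) to 11. It grows as the top of the rim is rolled away from the robot (jig +x): the stop moves out towards jig -y, 16 mm per turn (2.55 mm per rad), no play; rolled the other way it returns. About 3.5 N along the rim turns it and it stays where left. A fingertip pressed on with 6 to 15 N and drawn across turns it 1 rad per 25 mm.
- stop: The steel length stop: foot 42 mm wide, 12 mm thick along the fence, 41 mm high, on a 10 mm threaded rod that runs through the wheel. Origin at its butting face (the face towards jig -y), at bed level, in line with the middle of the slat's width (jig x = 17.5); axes are the jig's. It does not give when the slat is pushed against it with less than about 30 N.
- pointer (a point): End of the black pointer line (3 mm wide) on the stop, above the rule on the fence's top (z = 53 mm), 6 mm behind the butting face. Axes are the jig's.
- mark: The red setting marker clipped over the fence's back edge, fixed, 14 mm wide with a 3 mm wide red line reaching over the rule; origin under the line, at z = 49 mm. Axes are the jig's.
- mark_line (a point): Front end of the red line, at z = 52 mm, where the black pointer comes to meet it. Axes are the jig's: the pointer is on the mark when both have the same jig y. At the start the pointer is 6 to 16 mm short of it on the jig's +y side.
- slat: The pale wooden slat blank to be cut, 35 mm (x) by 260 mm (its own y) by 12 mm, 55 to 100 g, loose, lying flat on the bed along the fence (about 1 mm off it), origin under its centre. It starts 40 to 75 mm short of the stop.
- slat_butt_end (a point): Middle of the slat's end face towards the stop, 130 mm from its centre, half-way up its thickness.
- slat_push_end (a point): Middle of the slat's other end face (jig -y side), where it can be pushed towards the stop. Half-way up its thickness: 6 mm above the bed.
- spare: A second slat of the same size lying on the bench, not used. Origin under its centre.
- glue: Yellow glue bottle with red cap, 64 mm across, 170 mm tall, standing. Origin under its centre.
- hammer: Hammer lying flat, 330 mm long, origin under its middle, head at its +x end.
- pencil: Pencil lying flat, 180 mm long, 7.5 mm thick, along its own y. Origin under its middle.
- tape: Yellow tape measure, 68 by 40 mm, 62 mm high, standing. Origin under its centre.
- square: Flat steel carpenter's square, arms 300 mm (x) and 160 mm (y), 15 mm wide, 2.5 mm thick. Origin at its outer corner.
- saw: Pull saw lying flat, 550 mm long along its x: wrapped handle 300 mm to -x, blade 250 mm to +x. Origin where they join.

How it is judged (in metres and radians):
On the way:
1. the stop's pointer is brought onto the red mark with the wheel, before the slat reaches the stop (y of pointer in the frame of mark_line between -0.0015 and 0.0015 m), for 0.3 s.
At the end, for the whole second after the job is handed in: The pointer is within 1.5 mm of the red mark along the fence, the slat lies flat on the bed along the fence (within 4 mm of it and 0.04 rad) with its end within 2 mm of the stop's face, and all is at rest (all of step 1 and y of slat_butt_end in the frame of stop above -0.002 m and x of slat in the frame of jig above 0.0135 m and angle between the y axis of slat and the y axis of jig, either way round below 0.04 rad and height (world z) of slat below 0.021 m and angle between slat's own z axis and vertical below 0.03 rad and linear speed of slat below 0.01 m/s and velocity of joint wheel between -0.05 and 0.05 rad/s); the robot touches nothing.
It fails at once if the slat is lifted off the bed or tipped (height (world z) of slat above 0.028 m or angle between slat's own z axis and vertical above 0.15 rad).
It fails at once if the stop itself is pushed by the hand instead of being moved by its wheel (over 6 N) (contact force between any of the fingers, the arm and stop above 6 N).
It fails at once if a tool or another thing on the bench is moved by more than 25 mm or tipped over (distance of any of spare, glue, hammer, pencil, tape, square, saw from where it was at the start of the episode above 0.025 m or angle between any of glue, tape's own z axis and vertical above 0.3 rad).
It also fails if it takes over 72 s, if anything falls off the work surface, if the arm or the gripper's body presses on something with over 40 N, if the wrist force passes 120 N, or if a joint passes its speed limit or range.

ROBOT

A 7-joint arm with a two-finger parallel gripper is mounted at the origin on the work surface. World frame = base frame: x ahead of the robot, y to its left, z up, the work surface at z = 0. Lengths are in m, angles in degrees, forces in N, time in s.
With the tool pointing down it reaches from about 0.425 to 0.825 m from the base axis. Payload 3.6 kg.
Tool frame: the origin (TCP) lies at the very end of the fingers, on their centre line; the grasp point (between the pads) lies 19 mm behind it; z points along the fingers, y is the direction in which the jaws open and shut (so a half turn about z gives the same grasp; the last joint's range is limited). The gripper opens to 93 mm and grips with 3 to 60 N. Pads are 15 mm wide; open, the fingers measure 128 mm over their backs; the gripper's body (75 mm by 188 mm) begins 65 mm behind the grasp point.
Start: joints at [-65.976, 35.231, -0.722, 81.555, 0.464, 63.22, -2.315], TCP at [0.28, 0.586, 0.219] pointing down, gripper open.
Joint ranges: [-178.69, 178.69], [-17.37, 117.87], [-77.05, 75.6], [15.02, 138.74], [-78.02, 258.01], [0.78, 113.62], [-162.83, 162.83]. Speed limits (degrees/s): [159.86, 159.86, 180, 180, 180, 180, 180].

INTERFACE

Orientations are given as a 3x3 rotation matrix whose columns are the frame's x, y, z axes.
In Python, from workcell import get_obs, capture, sign_off gives the robot as it stands.
- The arm moves only by the shell command python3 -m creep 'ROWS' [FORCE]. ROWS is JSON, a list of rows, each an object of numbers: "rx", "ry", "rz": the turn, a rotation vector about the tool's x, y, z in rad; "tx", "ty", "tz": the shift along the tool's x, y, z in m; "claw": the finger opening in m, from 0 to 0.093. In form: [{"rx": .., "ry": .., "rz": .., "tx": .., "ty": .., "tz": .., "claw": ..}, ...]. A call has 1 to 5 rows; each row shifts and turns the commanded pose from where the row before left it, along the tool's axes as they then stand; what a row does not reach is not made up. A row lasts 1/12 s, in which the tool goes at most 41.7 mm and 7.16 degrees, less where a joint would pass 70% of its speed; a pose out of reach is approached as far as the arm can. A call is refused whole if a number of a shift passes 0.0417 or a number of a turn 0.125, either way. A call with a gripper value outside its range is refused whole. The fingers move at their own pace and stop on an object; FORCE is the grip in N (left out, the last holds). Time passes only in rows, so rows that do not move let the fingers close. It gives the time, the measured TCP pose, the force and the opening at its end, in the units of the state.
- get_obs(): the state, without advancing time (a new reading comes with each control period).
- capture(name): name is "scene" or "top"; returns a dict with "img" (420x560x3 uint8, red, green, blue), "depth" (420x560 float32, m along the optical axis (not along the pixel's ray), 0 where there is no reading), "camera_matrix" (3x3 intrinsics, pixels), "k1" (the pictures are not rectified: a ray, as slopes to the right and down, at radius r is drawn at 1 + k1 r^2 times it, then the intrinsics apply), "position" and "rotation" of the camera in the world. Camera axes: x right, y up, looking along -z (the intrinsics and any distortion apply to the point x, -y, -z); pixel columns grow to the right and rows downward; lengths in m; the calibration is good to about 2 mm. A picture is of the moment at which its call begins.
- sign_off(): hands the job in, once; it reports no verdict.
The state is a dict: "t": time; "qpos": joint angles; "qd": joint speeds; "tau": joint torques, N m; "tool_pos": TCP position; "ee_rot": TCP orientation; "contact_force": force on the tool from outside, world axes, zero at the start; "wrist_torque": the same for the moment, N m; "opening": finger opening in m.
Only numpy, scipy, OpenCV 4.12 (cv2) and the standard library are available. Lean on these libraries where they do the work, as an engineer would, in place of code of your own. Each camera call takes 0.05 s, during which the arm holds its last target. There are 200 camera calls.

## Working session

There is one attempt and no reset: what is moved stays moved. The work goes in short steps, Python scripts to look and compute and a shell command to move; the robot and the scene stay as the last step left them, time stands still between calls to the robot, and variables do not carry over. Pictures are saved under pics/ and viewed, about 8 in all and at most 12, crops included, and the job is handed in when it is done.

```bash
mkdir -p pics; cat > h.py <<'E'
import numpy as np, cv2
from workcell import get_obs, capture
def snap(name,fn):
    c=capture(name); np.savez('/tmp/%s.npz'%fn,**c); cv2.imwrite('pics/%s.png'%fn,cv2.cvtColor(c['img'],cv2.COLOR_RGB2BGR)); return c
def load(fn): return dict(np.load('/tmp/%s.npz'%fn))
def ray(c,u,v):
    K=c['camera_matrix']; p=cv2.undistortPoints(np.array([[[u,v]]],float),K,np.array([float(c['k1']),0,0,0]))[0,0]
    return c['rotation']@np.array([p[0],-p[1],-1.0])
def at_z(c,u,v,z):
    d=ray(c,u,v); o=c['position']; return o+d*(z-o[2])/d[2]
def at_d(c,u,v):
    return c['position']+ray(c,u,v)*c['depth'][int(round(v)),int(round(u))]
def proj(c,P):
    q=c['rotation'].T@(np.asarray(P,float)-c['position']); x,y=q[0]/-q[2],-q[1]/-q[2]; s=1+float(c['k1'])*(x*x+y*y)
    K=c['camera_matrix']; return np.array([K[0,0]*x*s+K[0,2],K[1,1]*y*s+K[1,2]])
E
python3 - <<'E'
from h import *
for n in('scene','top'):
    c=snap(n,n+'0'); print(n,c['position'],c['rotation'].round(3).tolist(),c['camera_matrix'].tolist(),c['k1'])
o=get_obs(); print(o)
E
```

```text
scene [ 1.4966824  -0.87440031  0.93151017] [[0.634, -0.426, 0.646], [0.774, 0.342, -0.534], [0.006, 0.838, 0.546]] [[399.6281452975863, 0.0, 282.5032452413564], [0.0, 399.6281452975863, 206.3038856737955], [0.0, 0.0, 1.0]] -0.019208589737867744
top [ 0.22247618 -0.01240814  1.50167375] [[-0.001, 0.984, -0.176], [-1.0, 0.001, 0.014], [0.014, 0.176, 0.984]] [[470.508018021079, 0.0, 275.82736407021747], [0.0, 470.508018021079, 205.98987818512285], [0.0, 0.0, 1.0]] -0.06931780776219458
{'t': 0.1, 'qpos': array([-65.97603546,  35.28253328,  -0.72293469,  81.63108035,
         0.46573903,  63.22082434,  -2.3160675 ]), 'qd': array([ 0.08413328, -0.18657856, -0.02958249, -0.2378069 , -0.02456008,
       -0.09547633, -0.03857995]), 'tau': array([ 9.27860092e-04, -4.60040617e+01,  2.09658570e-01, -1.66245210e+01,
       -6.13046600e-02,  1.69572799e-02,  9.85388078e-05]), 'tool_pos': array([0.27995399, 0.58583112, 0.21761648]), 'ee_rot': array([[-9.02291461e-01,  4.31125543e-01, -9.41361095e-04],
       [ 4.31126567e-01,  9.02289033e-01, -2.09382975e-03],
       [-5.33236962e-05, -2.29509048e-03, -9.99997365e-01]]), 'contact_force': array([ 0.16924541, -0.56695049, -0.13823353]), 'wrist_torque': array([ 0.00810791, -0.04804312, -0.02427789]), 'opening': 0.09282446480366438}
```

View pics/top0.png

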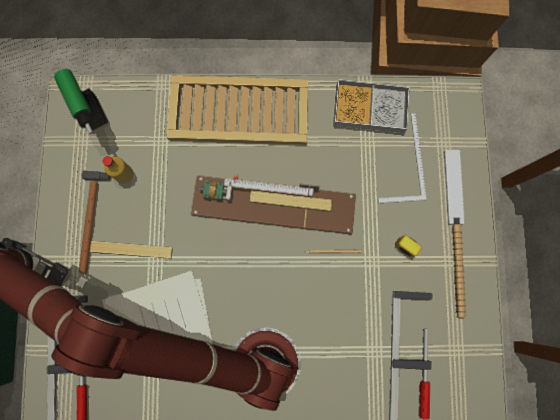

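View pics/scene0.png

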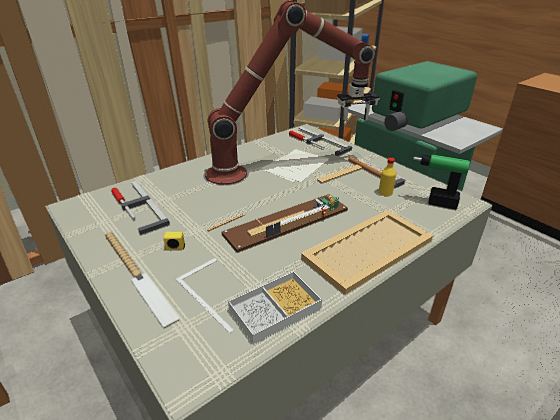

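The top view shows the jig (192–356, 176–234) with its green head at left, (213, 188). The slat runs from (250, 196) to (331, 205). I'll enlarge it.

```bash
python3 - <<'E'
from h import *
a=cv2.imread('pics/top0.png')[170:240,186:362]; a=cv2.resize(a,(792,315),interpolation=cv2.INTER_CUBIC)
b=cv2.imread('pics/scene0.png')[190:255,215:355]; b=cv2.resize(b,(616,286),interpolation=cv2.INTER_CUBIC)
o=np.zeros((601,792,3),np.uint8); o[:315]=a; o[315:,:616]=b; cv2.imwrite('pics/crop0.png',o[:600])
E
```

```text
(no output)
```

View pics/crop0.png

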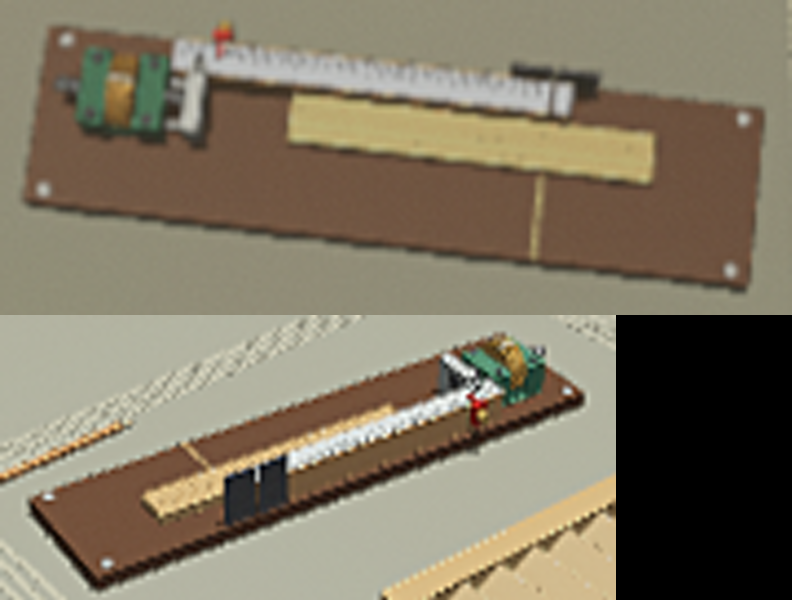

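The enlargement shows the bed's corners at crop (50, 27), (764, 105), (745, 288) and (25, 202). The red mark is at about (223, 35), the stop at (180–207, 75–140) and the slat's push end at about (653, 157). Next I'll fit the jig pose and build rectified strips.

```bash
cat >> h.py <<'E'
def avg(name,n=4):
    cs=[capture(name) for _ in range(n)]; c=dict(cs[0]); c['img']=np.mean([k['img'].astype(np.float32) for k in cs],0); return c
def J2W(J,p):
    cx,cy,a=J; p=np.atleast_2d(p).astype(float); c,s=np.cos(a),np.sin(a)
    return np.c_[cx+c*p[:,0]-s*p[:,1], cy+s*p[:,0]+c*p[:,1], p[:,2]]
def rect(c,J,xs,ys,z):  # ortho view in the jig frame, rows x, cols y
    X,Y=np.meshgrid(xs,ys,indexing='ij'); W=J2W(J,np.c_[X.ravel(),Y.ravel(),np.full(X.size,z)])
    m=np.array([proj(c,w) for w in W]).reshape(*X.shape,2).astype(np.float32)
    return cv2.remap(c['img'].astype(np.float32),m[...,0],m[...,1],cv2.INTER_CUBIC)
E
python3 - <<'E'
from h import *
from scipy.optimize import least_squares
from workcell import *
t=avg('top'); s=avg('scene'); np.savez('/tmp/tA.npz',**t); np.savez('/tmp/sA.npz',**s)
px=np.array([(50,27),(764,105),(745,288),(25,202)],float)/4.5+[186,170]-.39
P=np.array([(.065,.26,.018),(.065,-.26,.018),(-.065,-.26,.018),(-.065,.26,.018)])
f=lambda J:(np.array([proj(t,w) for w in J2W(J,P)])-px).ravel()
r=least_squares(f,[.55,0,0.1]); J=r.x; print('top J',J,np.degrees(J[2]),'res px',r.fun.round(2))
pxs=np.array([(585,395),(97,590),(30,500),(497,335)],float)/4.4; pxs[:,0]+=215; pxs[:,1]+=190-315/4.4
f2=lambda J:(np.array([proj(s,w) for w in J2W(J,P)])-pxs).ravel()
r2=least_squares(f2,J); print('scene J',r2.x,'res',r2.fun.round(2))
np.save('/tmp/J.npy',J);np.save('/tmp/Js.npy',r2.x)
ys=np.arange(.235,-.18,-.0005); xs=np.arange(.08,-.02,-.0005)
a=rect(t,J,xs,ys,.0525); b=rect(s,r2.x,xs,ys,.0525)
ysz=np.arange(.225,.09,-.00025); xsz=np.arange(.07,.0,-.00025)
za=rect(t,J,xsz,ysz,.0525); zb=rect(s,r2.x,xsz,ysz,.0525)
o=np.vstack([za,zb]).clip(0,255).astype(np.uint8); print(o.shape)
cv2.imwrite('pics/strip.png',cv2.cvtColor(o,cv2.COLOR_RGB2BGR))
for n,p in dict(wheeltop=(.0175,.195,.07),push=(.015,-.18,.024)).items(): print(n,J2W(J,p),J2W(r2.x,p),np.hypot(*J2W(J,p)[0,:2]))
E
```

```text
top J [ 0.49413626 -0.02562856 -0.11506327] -6.592639674233566 res px [-0.59 -0.37  0.32  0.57  1.14 -0.37 -0.87  0.09]
scene J [ 0.50582845 -0.02922612 -0.10373162] res [ 0.06 -0.11  0.25 -0.94 -0.67  1.08  0.41 -0.13]
(560, 540, 3)
wheeltop [[0.5339084  0.16607284 0.07      ]] [[0.54342579 0.16291364 0.07      ]] 0.5591407400055944
push [[ 0.48837135 -0.20616045  0.024     ]] [[ 0.50210959 -0.20981176  0.024     ]] 0.5301025461680683
```

View pics/strip.png

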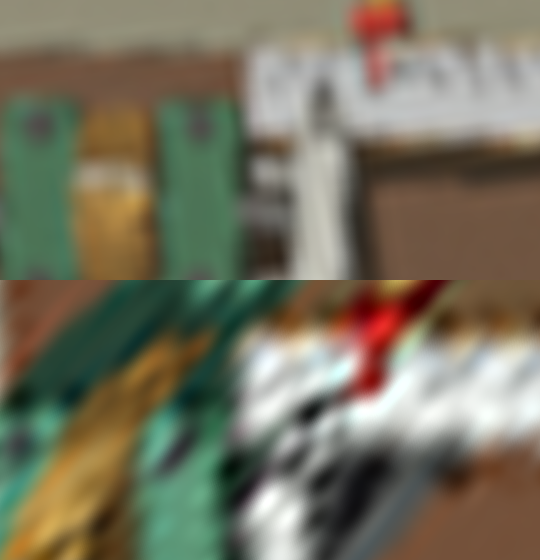

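The top strip has the fence edges where they should be (rows 40 and 140), so I trust the top-camera pose. The pointer is at column ≈322 and the red line at ≈378, so the gap is about 14 mm. I'll start moving: close the claw and turn the jaw to lie along jig x.

```bash
R='[{"rz":0.124,"claw":0},{"rz":0.124,"claw":0},{"rz":0.124,"claw":0},{"rz":0.124,"claw":0},{"rz":0.124,"claw":0}]'
python3 -m creep '[{"rz":0.124,"claw":0},{"rz":0.124,"claw":0},{"rz":0.124,"claw":0},{"rz":0.124,"claw":0},{"rz":0.124,"claw":0}]' 20
python3 -m creep '[{"rz":0.124,"claw":0},{"rz":0.124,"claw":0},{"rz":0.124,"claw":0},{"rz":0.124,"claw":0},{"rz":0.124,"claw":0}]'
cat >> h.py <<'E'
def gap(t,J):
    ys=np.arange(.17,.11,-.00025)
    red=rect(t,J,np.arange(.056,.049,-.0005),ys,.0525); blk=rect(t,J,np.arange(.047,.0405,-.0005),ys,.0535)
    r=(red[...,0]-(red[...,1]+red[...,2])/2).mean(0); b=-blk.mean(2).mean(0)
    def cen(p,lo,hi):
        m=(ys>lo)&(ys<hi); p=np.where(m,p,p[m].min()); i=p.argmax(); w=np.abs(ys-ys[i])<.004; q=(p-p[w].min())*w; q=np.where(q>.3*q.max(),q-.3*q.max(),0); return (q*ys).sum()/q.sum()
    yr=cen(r,.115,.148); yb=cen(b,.122,.159)
    return yb,yr,yb-yr
E
python3 - <<'E'
from h import *
t=load('tA');J=np.load('/tmp/J.npy'); print('gap',gap(t,J))
print('bed depth z',[at_d(t,*proj(t,J2W(J,p)[0]))[2].round(4) for p in [(-.04,0,.018),(-.04,-.2,.018),(-.04,.15,.018),(.0175,.195,.07)]])
o=get_obs(); R=o['ee_rot']; print('yaw err deg', np.degrees(np.arctan2(R[1,1],R[0,1])-J[2]))
print('to wheel start, tool axes', R.T@(J2W(J,(.005,.195,.10))[0]-o['tool_pos']), o['tool_pos'],o['t'])
E
```

```text
gap (np.float64(0.14420431588223595), np.float64(0.13074342817877616), np.float64(0.013460887703459795))
bed depth z [np.float64(0.0131), np.float64(0.015), np.float64(0.0155), np.float64(0.0623)]
yaw err deg 71.0537217260376
to wheel start, tool axes [-0.39831585 -0.2739542   0.11863064] [0.28021111 0.58643032 0.21860732] 0.5validation failed for argument at $[0]...
validation failed for argument at $[0]...
```

```bash
python3 -m creep '[{"rx":0,"ry":0,"rz":0.124,"tx":0,"ty":0,"tz":0,"claw":0},{"rx":0,"ry":0,"rz":0.124,"tx":0,"ty":0,"tz":0,"claw":0},{"rx":0,"ry":0,"rz":0.124,"tx":0,"ty":0,"tz":0,"claw":0},{"rx":0,"ry":0,"rz":0.124,"tx":0,"ty":0,"tz":0,"claw":0},{"rx":0,"ry":0,"rz":0.124,"tx":0,"ty":0,"tz":0,"claw":0}]' 20
```

```text
t: 0.92
tool_pos: [0.2801, 0.5865, 0.2187]
ee_rot: [[-0.479, 0.878, -0.0], [0.878, 0.479, 0.0], [0.0, -0.0, -1.0]]
contact_force: [-0.7, -0.9, -0.4]
opening: 0.0639
```

```bash
python3 -m creep '[{"rx":0,"ry":0,"rz":0.124,"tx":0,"ty":0,"tz":0,"claw":0},{"rx":0,"ry":0,"rz":0.124,"tx":0,"ty":0,"tz":0,"claw":0},{"rx":0,"ry":0,"rz":0.124,"tx":0,"ty":0,"tz":0,"claw":0},{"rx":0,"ry":0,"rz":0.124,"tx":0,"ty":0,"tz":0,"claw":0},{"rx":0,"ry":0,"rz":0.124,"tx":0,"ty":0,"tz":0,"claw":0}]'
python3 - <<'E'
from h import *
J=np.load('/tmp/J.npy');o=get_obs(); R=o['ee_rot']; print('yaw err deg', np.degrees(np.arctan2(R[1,1],R[0,1])-J[2]))
print('to wheel start, tool axes', R.T@(J2W(J,(.002,.195,.10))[0]-o['tool_pos']))
E
```

```text
t: 1.33
tool_pos: [0.2801, 0.5866, 0.2187]
ee_rot: [[0.121, 0.993, -0.0], [0.993, -0.121, 0.0], [0.0, -0.0, -1.0]]
contact_force: [0.4, 0.7, 0.0]
opening: 0.0311
yaw err deg -0.33199077016359047
to wheel start, tool axes [-0.38691421  0.28721598  0.11857394]
```

```bash
python3 -m creep '[{"rx":0,"ry":0,"rz":0,"tx":-0.0258,"ty":0.0191,"tz":0,"claw":0},{"rx":0,"ry":0,"rz":0,"tx":-0.0258,"ty":0.0191,"tz":0,"claw":0},{"rx":0,"ry":0,"rz":0,"tx":-0.0258,"ty":0.0191,"tz":0,"claw":0},{"rx":0,"ry":0,"rz":0,"tx":-0.0258,"ty":0.0191,"tz":0,"claw":0},{"rx":0,"ry":0,"rz":0,"tx":-0.0258,"ty":0.0191,"tz":0,"claw":0}]'
python3 -m creep '[{"rx":0,"ry":0,"rz":0,"tx":-0.0258,"ty":0.0191,"tz":0,"claw":0},{"rx":0,"ry":0,"rz":0,"tx":-0.0258,"ty":0.0191,"tz":0,"claw":0},{"rx":0,"ry":0,"rz":0,"tx":-0.0258,"ty":0.0191,"tz":0,"claw":0},{"rx":0,"ry":0,"rz":0,"tx":-0.0258,"ty":0.0191,"tz":0,"claw":0},{"rx":0,"ry":0,"rz":0,"tx":-0.0258,"ty":0.0191,"tz":0,"claw":0}]'
python3 -m creep '[{"rx":0,"ry":0,"rz":0,"tx":-0.0258,"ty":0.0191,"tz":0.02,"claw":0},{"rx":0,"ry":0,"rz":0,"tx":-0.0258,"ty":0.0191,"tz":0.02,"claw":0},{"rx":0,"ry":0,"rz":0,"tx":-0.0258,"ty":0.0191,"tz":0.02,"claw":0},{"rx":0,"ry":0,"rz":0,"tx":-0.0258,"ty":0.0191,"tz":0.02,"claw":0},{"rx":0,"ry":0,"rz":0,"tx":-0.0258,"ty":0.0191,"tz":0.02,"claw":0}]'
python3 -m creep '[{"rx":0,"ry":0,"rz":0,"tx":0,"ty":0,"tz":0,"claw":0},{"rx":0,"ry":0,"rz":0,"tx":0,"ty":0,"tz":0,"claw":0}]'
python3 - <<'E'
from h import *
J=np.load('/tmp/J.npy');o=get_obs(); R=o['ee_rot']; 
print('to wheel start, tool axes', R.T@(J2W(J,(.004,.195,.08))[0]-o['tool_pos']))
t=snap('top','t1'); s=snap('scene','s1')
a=cv2.imread('pics/t1.png')[130:240,180:320];b=cv2.imread('pics/s1.png')[130:240,260:400]
cv2.imwrite('pics/c1.png',cv2.resize(np.hstack([a,b]),None,fx=2.8,fy=2.8,interpolation=cv2.INTER_CUBIC))
E
```

```text
t: 1.75
tool_pos: [0.3608, 0.4462, 0.2188]
ee_rot: [[0.114, 0.993, 0.0], [0.993, -0.114, 0.0], [0.0, 0.0, -1.0]]
contact_force: [0.6, 1.0, 1.0]
opening: 0.0014
t: 2.17
tool_pos: [0.441, 0.307, 0.2189]
ee_rot: [[0.114, 0.993, 0.0], [0.993, -0.114, 0.001], [0.001, 0.0, -1.0]]
contact_force: [-0.1, -0.1, 0.1]
opening: 0.0005
t: 2.58
tool_pos: [0.5213, 0.1681, 0.1181]
ee_rot: [[0.114, 0.993, 0.001], [0.993, -0.114, 0.001], [0.001, 0.001, -1.0]]
contact_force: [0.6, 1.4, 0.5]
opening: 0.0006
t: 2.75
tool_pos: [0.5209, 0.1662, 0.1177]
ee_rot: [[0.12, 0.993, -0.002], [0.993, -0.12, -0.002], [-0.002, -0.001, -1.0]]
contact_force: [-1.0, 0.9, 0.7]
opening: 0.0005
to wheel start, tool axes [ 0.00139962 -0.00046308  0.03770642]
```

View pics/c1.png

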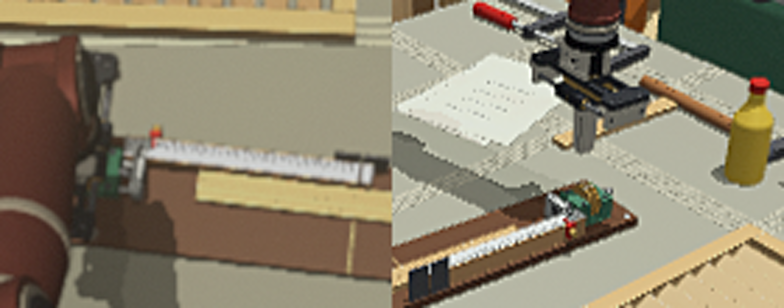

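The fingers are closed above the head, and the top view still shows the pointer and mark at crop (150, 140). I'll descend to find contact.

```bash
python3 -m creep '[{"rx":0,"ry":0,"rz":0,"tx":0,"ty":0,"tz":0.02,"claw":0},{"rx":0,"ry":0,"rz":0,"tx":0.001,"ty":0,"tz":0.017,"claw":0},{"rx":0,"ry":0,"rz":0,"tx":0,"ty":0,"tz":0.003,"claw":0},{"rx":0,"ry":0,"rz":0,"tx":0,"ty":0,"tz":0.003,"claw":0}]'
python3 -m creep '[{"rx":0,"ry":0,"rz":0,"tx":0,"ty":0,"tz":0.002,"claw":0},{"rx":0,"ry":0,"rz":0,"tx":0,"ty":0,"tz":0,"claw":0}]'
python3 -m creep '[{"rx":0,"ry":0,"rz":0,"tx":0,"ty":0,"tz":0.002,"claw":0},{"rx":0,"ry":0,"rz":0,"tx":0,"ty":0,"tz":0,"claw":0}]'
```

```text
t: 3.18
tool_pos: [0.52, 0.1721, 0.0758]
ee_rot: [[0.112, 0.994, -0.0], [0.994, -0.112, 0.001], [0.001, -0.001, -1.0]]
contact_force: [0.2, -0.0, 0.1]
opening: 0.0006
t: 3.35
tool_pos: [0.5208, 0.1709, 0.0743]
ee_rot: [[0.114, 0.994, 0.001], [0.994, -0.114, 0.001], [0.001, 0.001, -1.0]]
contact_force: [0.5, 0.3, 0.8]
opening: 0.0006
t: 3.52
tool_pos: [0.5208, 0.1704, 0.0721]
ee_rot: [[0.114, 0.993, 0.001], [0.993, -0.114, 0.0], [0.0, 0.001, -1.0]]
contact_force: [0.8, -0.5, -0.1]
opening: 0.0001
```

```bash
python3 -m creep '[{"rx":0,"ry":0,"rz":0,"tx":-0.003,"ty":0,"tz":0.002,"claw":0},{"rx":0,"ry":0,"rz":0,"tx":0,"ty":0,"tz":0,"claw":0}]'
python3 -m creep '[{"rx":0,"ry":0,"rz":0,"tx":0,"ty":0,"tz":0.001,"claw":0},{"rx":0,"ry":0,"rz":0,"tx":0,"ty":0,"tz":0,"claw":0}]'
python3 -m creep '[{"rx":0,"ry":0,"rz":0,"tx":0,"ty":0,"tz":0.001,"claw":0},{"rx":0,"ry":0,"rz":0,"tx":0,"ty":0,"tz":0,"claw":0}]'
```

```text
t: 3.68
tool_pos: [0.5202, 0.1663, 0.0697]
ee_rot: [[0.116, 0.993, -0.0], [0.993, -0.116, -0.001], [-0.001, -0.0, -1.0]]
contact_force: [-0.4, -0.9, -0.2]
opening: 0.0005
t: 3.85
tool_pos: [0.5202, 0.167, 0.0686]
ee_rot: [[0.115, 0.993, -0.0], [0.993, -0.115, -0.0], [-0.0, -0.0, -1.0]]
contact_force: [1.1, -0.4, -0.1]
opening: 0.0002
t: 4.02
tool_pos: [0.5203, 0.1672, 0.0676]
ee_rot: [[0.115, 0.993, 0.0], [0.993, -0.115, -0.0], [-0.0, 0.0, -1.0]]
contact_force: [-0.5, 0.2, -0.0]
opening: 0.0002
```

```bash
python3 -m creep '[{"rx":0,"ry":0,"rz":0,"tx":0,"ty":0,"tz":0.001,"claw":0},{"rx":0,"ry":0,"rz":0,"tx":0,"ty":0,"tz":0,"claw":0}]'
python3 -m creep '[{"rx":0,"ry":0,"rz":0,"tx":0,"ty":0,"tz":0.001,"claw":0},{"rx":0,"ry":0,"rz":0,"tx":0,"ty":0,"tz":0,"claw":0}]'
python3 -m creep '[{"rx":0,"ry":0,"rz":0,"tx":0,"ty":0,"tz":0.001,"claw":0},{"rx":0,"ry":0,"rz":0,"tx":0,"ty":0,"tz":0,"claw":0}]' | grep -v rot
```

```text
t: 4.18
tool_pos: [0.5201, 0.1672, 0.0671]
ee_rot: [[0.115, 0.993, -0.0], [0.993, -0.115, 0.0], [0.0, -0.0, -1.0]]
contact_force: [-1.1, 0.0, 5.1]
opening: 0.0006
t: 4.35
tool_pos: [0.5199, 0.1673, 0.0668]
ee_rot: [[0.115, 0.993, -0.001], [0.993, -0.115, 0.001], [0.001, -0.001, -1.0]]
contact_force: [-2.9, 0.0, 8.7]
opening: 0.0003
t: 4.52
tool_pos: [0.5195, 0.1673, 0.0664]
contact_force: [-5.1, -1.2, 14.2]
opening: 0.0005
```

Contact is at z ≈ 0.067. First stroke now.

```bash
python3 -m creep '[{"rx":0,"ry":0,"rz":0,"tx":0,"ty":0.005,"tz":-0.001,"claw":0},{"rx":0,"ry":0,"rz":0,"tx":0,"ty":0.005,"tz":-0.0005,"claw":0}]' | grep -v rot
python3 -m creep '[{"rx":0,"ry":0,"rz":0,"tx":0,"ty":0.005,"tz":0,"claw":0},{"rx":0,"ry":0,"rz":0,"tx":0,"ty":0.005,"tz":0.0,"claw":0}]' | grep -v rot
python3 -m creep '[{"rx":0,"ry":0,"rz":0,"tx":0,"ty":0.005,"tz":0.0005,"claw":0},{"rx":0,"ry":0,"rz":0,"tx":0,"ty":0,"tz":0.0,"claw":0}]' | grep -v rot
python3 - <<'E'
from h import *
J=np.load('/tmp/J.npy'); print(gap(avg('top',3),J))
E
```

```text
t: 4.68
tool_pos: [0.5231, 0.1669, 0.0676]
contact_force: [-16.1, -0.1, 29.2]
opening: 0.0003
t: 4.85
tool_pos: [0.5378, 0.1652, 0.0701]
contact_force: [-3.6, -0.9, 17.5]
opening: 0.0003
t: 5.02
tool_pos: [0.5487, 0.164, 0.0688]
contact_force: [0.4, -1.6, 12.7]
opening: 0.0006
(np.float64(0.14299554543139725), np.float64(0.13073245867774966), np.float64(0.012263086753647595))
```

```bash
cat > g.py <<'E'
from h import *
J=np.load('/tmp/J.npy'); o=get_obs(); print('gap',np.round(np.array(gap(avg('top',3),J))*1e3,2),o['tool_pos'].round(4),round(o['t'],2))
E
python3 -m creep '[{"rx":0,"ry":0,"rz":0,"tx":0,"ty":0,"tz":-0.012,"claw":0},{"rx":0,"ry":0,"rz":0,"tx":0,"ty":-0.015,"tz":0,"claw":0},{"rx":0,"ry":0,"rz":0,"tx":0.0005,"ty":-0.014,"tz":0,"claw":0},{"rx":0,"ry":0,"rz":0,"tx":0,"ty":0,"tz":0.012,"claw":0},{"rx":0,"ry":0,"rz":0,"tx":0,"ty":0,"tz":0,"claw":0}]' | grep -v rot
python3 -m creep '[{"rx":0,"ry":0,"rz":0,"tx":0,"ty":0.005,"tz":-0.0012,"claw":0},{"rx":0,"ry":0,"rz":0,"tx":0,"ty":0.005,"tz":-0.001,"claw":0}]' | grep -v rot
python3 -m creep '[{"rx":0,"ry":0,"rz":0,"tx":0,"ty":0.005,"tz":-0.0004,"claw":0},{"rx":0,"ry":0,"rz":0,"tx":0,"ty":0.005,"tz":0.0004,"claw":0}]' | grep -v rot
python3 -m creep '[{"rx":0,"ry":0,"rz":0,"tx":0,"ty":0.005,"tz":0.0012,"claw":0},{"rx":0,"ry":0,"rz":0,"tx":0,"ty":0.005,"tz":0.0015,"claw":0}]' | grep -v rot
python3 g.py
```

```text
t: 5.58
tool_pos: [0.5144, 0.1683, 0.0644]
contact_force: [-0.7, 0.3, -0.5]
opening: 0.0005
t: 5.75
tool_pos: [0.5223, 0.1674, 0.0678]
contact_force: [-7.6, 1.3, 11.4]
opening: 0.0006
t: 5.92
tool_pos: [0.5356, 0.1659, 0.0702]
contact_force: [-2.7, -1.0, 11.5]
opening: 0.0005
t: 6.08
tool_pos: [0.5498, 0.1642, 0.0686]
contact_force: [-0.6, -1.1, 9.4]
opening: 0.0005
gap [137.34 130.75   6.59] [0.5498 0.1642 0.0686] 6.08
```

```bash
python3 - <<'E'
from h import *
J=np.load('/tmp/J.npy'); t=avg('top',4); np.savez('/tmp/tB.npz',**t); a0=load('tA')
ys=np.arange(.225,.09,-.00025); xs=np.arange(.065,.0,-.00025)
o=np.vstack([rect(c,J,xs,ys,.053) for c in (a0,t)]).clip(0,255).astype(np.uint8)
cv2.imwrite('pics/str2.png',cv2.cvtColor(o,cv2.COLOR_RGB2BGR))
ys=np.arange(.16,.12,-.001)
for x in (.048,.046,.044,.042,.040): print(x,[int(v) for v in rect(a0,J,[x],ys,.053).mean(2)[0]],'\n   ',[int(v) for v in rect(t,J,[x],ys,.053).mean(2)[0]])
E
```

```text
0.048 [179, 181, 176, 172, 173, 176, 180, 183, 187, 189, 185, 178, 167, 149, 131, 116, 112, 122, 140, 161, 177, 186, 190, 190, 185, 176, 163, 151, 141, 138, 144, 154, 164, 171, 175, 179, 182, 183, 183, 185, 187] 
    [133, 131, 125, 120, 119, 120, 122, 124, 123, 126, 138, 156, 173, 189, 195, 195, 194, 192, 186, 178, 169, 160, 152, 147, 149, 151, 151, 146, 143, 147, 156, 166, 178, 184, 188, 192, 195, 197, 197, 200, 201]
0.046 [180, 186, 185, 182, 182, 183, 185, 188, 193, 195, 188, 175, 159, 139, 117, 103, 98, 107, 127, 150, 169, 180, 185, 189, 187, 182, 175, 167, 163, 161, 165, 171, 179, 185, 189, 192, 194, 194, 193, 192, 192] 
    [129, 131, 130, 127, 126, 126, 126, 128, 127, 128, 137, 150, 164, 178, 189, 196, 197, 192, 182, 166, 146, 125, 110, 105, 114, 130, 144, 152, 158, 167, 178, 186, 194, 201, 205, 207, 209, 209, 208, 207, 207]
0.044 [183, 192, 192, 190, 189, 190, 191, 191, 194, 196, 189, 173, 155, 134, 115, 103, 101, 108, 125, 144, 163, 174, 181, 187, 190, 190, 188, 186, 184, 182, 184, 186, 188, 190, 191, 191, 191, 191, 191, 190, 190] 
    [125, 132, 133, 132, 132, 132, 131, 13
[... 309 characters left out ...]
93, 193, 192, 192, 193, 193, 194, 194, 194, 194, 194, 194, 194, 193] 
    [120, 128, 133, 134, 135, 136, 135, 134, 133, 131, 131, 132, 131, 134, 145, 161, 175, 177, 166, 148, 128, 111, 101, 99, 109, 126, 146, 166, 178, 190, 201, 206, 208, 210, 211, 210, 209, 209, 209, 208, 208]
0.04 [179, 185, 191, 191, 190, 189, 186, 181, 179, 180, 179, 169, 153, 137, 124, 118, 118, 122, 128, 135, 145, 156, 164, 173, 181, 185, 187, 188, 187, 184, 184, 185, 186, 188, 189, 190, 191, 191, 191, 190, 189] 
    [115, 122, 129, 131, 131, 133, 132, 131, 130, 129, 128, 126, 121, 119, 124, 139, 155, 163, 156, 140, 123, 110, 102, 101, 109, 122, 138, 156, 167, 176, 188, 195, 200, 204, 205, 205, 204, 205, 204, 204, 203]
```

View pics/str2.png

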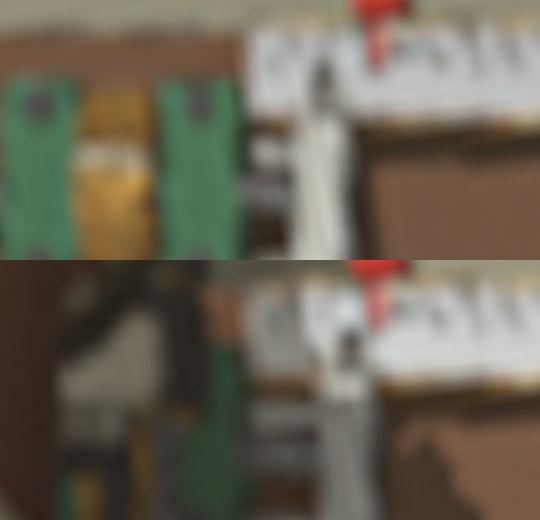

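The lower strip shows the pointer moved from column 322 to ~350, with the red line at ~377. About 6.5 mm remains, so I'll do one more stroke like the last.

```bash
python3 -m creep '[{"rx":0,"ry":0,"rz":0,"tx":0,"ty":0,"tz":-0.012,"claw":0},{"rx":0,"ry":0,"rz":0,"tx":0,"ty":-0.015,"tz":0,"claw":0},{"rx":0,"ry":0,"rz":0,"tx":0,"ty":-0.015,"tz":0,"claw":0},{"rx":0,"ry":0,"rz":0,"tx":0,"ty":0,"tz":0.0115,"claw":0},{"rx":0,"ry":0,"rz":0,"tx":0,"ty":0,"tz":0,"claw":0}]' | grep -v rot
python3 g.py
python3 -m creep '[{"rx":0,"ry":0,"rz":0,"tx":0,"ty":0.005,"tz":-0.0012,"claw":0},{"rx":0,"ry":0,"rz":0,"tx":0,"ty":0.005,"tz":-0.001,"claw":0}]' | grep -v rot
python3 -m creep '[{"rx":0,"ry":0,"rz":0,"tx":0,"ty":0.005,"tz":-0.0004,"claw":0},{"rx":0,"ry":0,"rz":0,"tx":0,"ty":0.005,"tz":0.0004,"claw":0}]' | grep -v rot
python3 g.py
python3 -m creep '[{"rx":0,"ry":0,"rz":0,"tx":0,"ty":0.005,"tz":0.0012,"claw":0},{"rx":0,"ry":0,"rz":0,"tx":0,"ty":0.005,"tz":0.0015,"claw":0}]' | grep -v rot
python3 g.py
```

```text
t: 6.85
tool_pos: [0.5161, 0.168, 0.0651]
contact_force: [-0.8, 0.0, -0.1]
opening: 0.0005
gap [137.23 130.75   6.48] [0.5161 0.168  0.0651] 6.85
t: 7.17
tool_pos: [0.523, 0.1673, 0.0681]
contact_force: [-8.7, 1.4, 11.5]
opening: 0.0008
t: 7.33
tool_pos: [0.5358, 0.1658, 0.0702]
contact_force: [-3.1, -0.5, 10.8]
opening: 0.0007
gap [135.65 130.77   4.89] [0.5358 0.1658 0.0702] 7.33
t: 7.65
tool_pos: [0.5496, 0.1642, 0.0687]
contact_force: [-0.4, -0.9, 9.3]
opening: 0.0003
gap [133.93 130.77   3.16] [0.5496 0.1642 0.0687] 7.65
```

```bash
python3 -m creep '[{"rx":0,"ry":0,"rz":0,"tx":0,"ty":0,"tz":-0.012,"claw":0},{"rx":0,"ry":0,"rz":0,"tx":0,"ty":-0.015,"tz":0,"claw":0},{"rx":0,"ry":0,"rz":0,"tx":0,"ty":-0.015,"tz":0,"claw":0},{"rx":0,"ry":0,"rz":0,"tx":0,"ty":0,"tz":0.0115,"claw":0},{"rx":0,"ry":0,"rz":0,"tx":0,"ty":0,"tz":0,"claw":0}]' | grep -v rot
python3 -m creep '[{"rx":0,"ry":0,"rz":0,"tx":0,"ty":0.005,"tz":-0.0012,"claw":0},{"rx":0,"ry":0,"rz":0,"tx":0,"ty":0.005,"tz":-0.001,"claw":0}]' | grep -v rot
python3 -m creep '[{"rx":0,"ry":0,"rz":0,"tx":0,"ty":0.005,"tz":-0.0004,"claw":0},{"rx":0,"ry":0,"rz":0,"tx":0,"ty":0.005,"tz":0.0004,"claw":0}]' | grep -v rot
python3 -m creep '[{"rx":0,"ry":0,"rz":0,"tx":0,"ty":0.005,"tz":0.0012,"claw":0},{"rx":0,"ry":0,"rz":0,"tx":0,"ty":0.003,"tz":0.0008,"claw":0}]' | grep -v rot
python3 g.py
python3 -m creep '[{"rx":0,"ry":0,"rz":0,"tx":0,"ty":0,"tz":-0.04,"claw":0},{"rx":0,"ry":0,"rz":0,"tx":0,"ty":0,"tz":-0.04,"claw":0},{"rx":0,"ry":0,"rz":0,"tx":-0.04,"ty":0,"tz":0,"claw":0},{"rx":0,"ry":0,"rz":0,"tx":-0.04,"ty":0,"tz":0,"claw":0},{"rx":0,"ry":0,"rz":0,"tx":-0.04,"ty":0,"tz":0,"claw":0}]' | grep -v rot
python3 -m creep '[{"rx":0,"ry":0,"rz":0,"tx":-0.04,"ty":0,"tz":0,"claw":0},{"rx":0,"ry":0,"rz":0,"tx":-0.04,"ty":0,"tz":0,"claw":0},{"rx":0,"ry":0,"rz":0,"tx":-0.04,"ty":0,"tz":0,"claw":0},{"rx":0,"ry":0,"rz":0,"tx":-0.04,"ty":0,"tz":0,"claw":0},{"rx":0,"ry":0,"rz":0,"tx":-0.04,"ty":0,"tz":0,"claw":0}]' | grep -v rot
python3 -m creep '[{"rx":0,"ry":0,"rz":0,"tx":-0.04,"ty":-0.01,"tz":0,"claw":0},{"rx":0,"ry":0,"rz":0,"tx":-0.04,"ty":-0.01,"tz":0,"claw":0},{"rx":0,"ry":0,"rz":0,"tx":0,"ty":0,"tz":0,"claw":0}]' | grep -v rot
python3 g.py
python3 - <<'E'
from h import *
J=np.load('/tmp/J.npy'); t=avg('top',4); s=avg('scene',4)
ys=np.arange(.165,.1,-.000125); xs=np.arange(.06,.025,-.000125)
o=np.vstack([rect(c,j,xs,ys,.053) for c,j in ((t,J),(s,np.load('/tmp/Js.npy')))]).clip(0,255).astype(np.uint8)
cv2.imwrite('pics/str3.png',cv2.cvtColor(o,cv2.COLOR_RGB2BGR))
np.savez('/tmp/tC.npz',**t)
a=t['img'].clip(0,255).astype(np.uint8)[160:250,180:370]; cv2.imwrite('pics/c3.png',cv2.resize(cv2.cvtColor(a,cv2.COLOR_RGB2BGR),None,fx=4,fy=4,interpolation=cv2.INTER_CUBIC))
E
```

```text
t: 8.22
tool_pos: [0.516, 0.1681, 0.0651]
contact_force: [-0.3, -0.1, -0.9]
opening: 0.0004
t: 8.38
tool_pos: [0.5232, 0.1672, 0.0681]
contact_force: [-8.5, 1.0, 11.8]
opening: 0.0006
t: 8.55
tool_pos: [0.5367, 0.1657, 0.0702]
contact_force: [-3.1, -0.3, 9.7]
opening: 0.0007
t: 8.72
tool_pos: [0.5483, 0.1643, 0.0691]
contact_force: [-1.0, -0.0, 10.1]
opening: 0.0005
gap [130.97 130.76   0.21] [0.5483 0.1643 0.0691] 8.72
t: 9.28
tool_pos: [0.5327, 0.0443, 0.1478]
contact_force: [0.8, -0.6, -0.7]
opening: 0.0007
t: 9.7
tool_pos: [0.5085, -0.1564, 0.147]
contact_force: [1.4, -0.3, -0.6]
opening: 0.0004
t: 9.95
tool_pos: [0.4745, -0.2435, 0.1476]
contact_force: [-0.8, -1.0, 0.3]
opening: 0.0006
gap [130.93 130.75   0.18] [ 0.4745 -0.2435  0.1476] 9.95
```

View pics/str3.png

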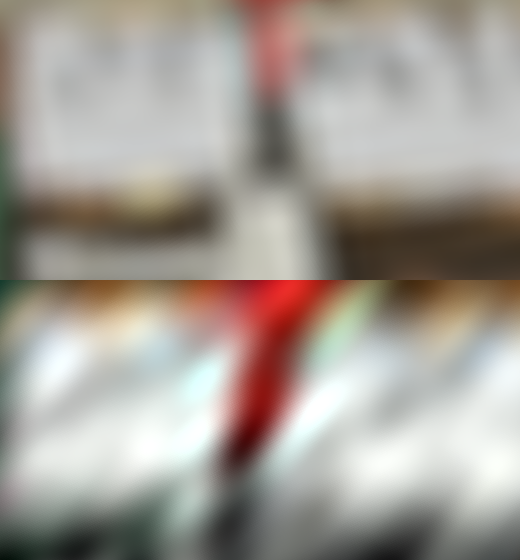

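View pics/c3.png

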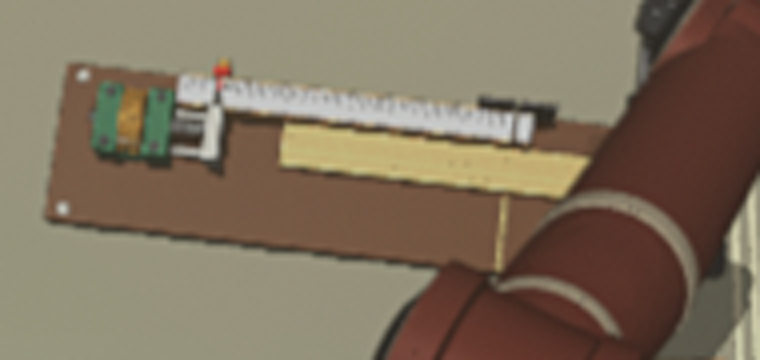

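Both strips show the black pointer directly under the red line: column ≈272 for both in the top view, gap 0.2 mm. The arm hides the slat's push end, so I'll take that from the first picture.

```bash
python3 - <<'E'
from h import *
J=np.load('/tmp/J.npy'); t=load('tA'); o=get_obs(); R=o['ee_rot']
def W2J(w): c,s=np.cos(J[2]),np.sin(J[2]); d=w[:2]-J[:2]; return np.array([c*d[0]+s*d[1],-s*d[0]+c*d[1]])*1e3
for p in [(289,95),(287,141),(655,130),(653,184)]:
    u=np.array(p)/4.5+[186,170]-.39; print(p,W2J(at_z(t,*u,.030)).round(1))
print('tcp',W2J(o['tool_pos']),o['tool_pos'][2])
E
```

```text
(289, 95) [31.8 79.9]
(287, 141) [-1.3 77.3]
(655, 130) [  36.9 -181. ]
(653, 184) [  -2.  -183.2]
tcp [   8.15284849 -204.063678  ] 0.14585788136070055
```

```bash
python3 -m creep '[{"rx":0,"ry":0,"rz":0,"tx":-0.003,"ty":0.006,"tz":0.035,"claw":0},{"rx":0,"ry":0,"rz":0,"tx":0,"ty":0,"tz":0.035,"claw":0},{"rx":0,"ry":0,"rz":0,"tx":0,"ty":0,"tz":0.025,"claw":0},{"rx":0,"ry":0,"rz":0,"tx":0,"ty":0,"tz":0.015,"claw":0},{"rx":0,"ry":0,"rz":0,"tx":0,"ty":0,"tz":0,"claw":0}]'
cat > p.py <<'E'
from h import *
J=np.load('/tmp/J.npy'); o=get_obs(); c,s=np.cos(J[2]),np.sin(J[2]); d=o['tool_pos'][:2]-J[:2]
print('tcp jig',np.round([1e3*(c*d[0]+s*d[1]),1e3*(-s*d[0]+c*d[1]),1e3*o['tool_pos'][2]],1),'f',o['contact_force'].round(1),'yaw',np.degrees(np.arctan2(o['ee_rot'][1,1],o['ee_rot'][0,1])-J[2]).round(2))
E
python3 p.py
```

```text
t: 10.92
tool_pos: [0.4819, -0.2323, 0.0327]
ee_rot: [[0.114, 0.993, -0.006], [0.993, -0.114, 0.003], [0.002, -0.007, -1.0]]
contact_force: [-0.4, -0.2, 1.1]
opening: 0.001
tcp jig [  11.6 -206.7   32.7] f [-0.4 -0.2  1.1] yaw 0.05
```

```bash
python3 -m creep '[{"rx":0,"ry":0,"rz":0,"tx":0,"ty":0.002,"tz":0.007,"claw":0},{"rx":0,"ry":0,"rz":0,"tx":0,"ty":0,"tz":0,"claw":0},{"rx":0,"ry":0,"rz":0,"tx":0,"ty":0,"tz":0,"claw":0}]'; python3 p.py
python3 -m creep '[{"rx":0,"ry":0,"rz":0,"tx":0,"ty":0,"tz":0.002,"claw":0},{"rx":0,"ry":0,"rz":0,"tx":0,"ty":0,"tz":0,"claw":0}]'; python3 p.py
```

```text
t: 11.17
tool_pos: [0.4869, -0.2343, 0.0297]
ee_rot: [[0.114, 0.993, 0.002], [0.993, -0.114, -0.001], [-0.001, 0.002, -1.0]]
contact_force: [-0.2, -0.4, -0.1]
opening: 0.0007
tcp jig [  16.8 -208.1   29.7] f [-0.2 -0.4 -0.1] yaw 0.03
t: 11.33
tool_pos: [0.4864, -0.2342, 0.0276]
ee_rot: [[0.115, 0.993, 0.001], [0.993, -0.115, -0.001], [-0.0, 0.001, -1.0]]
contact_force: [-0.1, 0.4, -0.1]
opening: 0.0004
tcp jig [  16.3 -208.1   27.6] f [-0.1  0.4 -0.1] yaw 0.01
```

```bash
python3 -m creep '[{"rx":0,"ry":0,"rz":0,"tx":0,"ty":-0.002,"tz":0.004,"claw":0},{"rx":0,"ry":0,"rz":0,"tx":0,"ty":0,"tz":0,"claw":0}]'|grep force; python3 p.py
python3 -m creep '[{"rx":0,"ry":0,"rz":0,"tx":0.004,"ty":0,"tz":0,"claw":0},{"rx":0,"ry":0,"rz":0,"tx":0.004,"ty":0,"tz":0,"claw":0},{"rx":0,"ry":0,"rz":0,"tx":0.004,"ty":0,"tz":0,"claw":0},{"rx":0,"ry":0,"rz":0,"tx":0.004,"ty":0,"tz":0,"claw":0},{"rx":0,"ry":0,"rz":0,"tx":0.004,"ty":0,"tz":0,"claw":0}]'|grep force; python3 p.py
python3 -m creep '[{"rx":0,"ry":0,"rz":0,"tx":0.004,"ty":0,"tz":0,"claw":0},{"rx":0,"ry":0,"rz":0,"tx":0.004,"ty":0,"tz":0,"claw":0},{"rx":0,"ry":0,"rz":0,"tx":0.004,"ty":0,"tz":0,"claw":0},{"rx":0,"ry":0,"rz":0,"tx":0.004,"ty":0,"tz":0,"claw":0},{"rx":0,"ry":0,"rz":0,"tx":0,"ty":0,"tz":0,"claw":0}]'|grep force; python3 p.py
python3 - <<'E'
from h import *
for n in ('top','scene'): snap(n,n+'4')
a=cv2.imread('pics/top4.png')[165:240,185:325];b=cv2.imread('pics/scene4.png')[185:260,210:350]
cv2.imwrite('pics/c4.png',cv2.resize(np.vstack([a,b]),None,fx=4,fy=4,interpolation=cv2.INTER_CUBIC))
E
```

```text
contact_force: [-0.2, 0.3, -0.3]
tcp jig [  13.1 -207.9   22.7] f [-0.2  0.3 -0.3] yaw -0.0
contact_force: [-0.1, -0.0, -0.4]
tcp jig [  13.9 -187.3   22.9] f [-0.1 -0.  -0.4] yaw 0.03
contact_force: [0.5, 0.2, -0.5]
tcp jig [  13.8 -170.7   22.8] f [ 0.5  0.2 -0.5] yaw 0.09
```

View pics/c4.png

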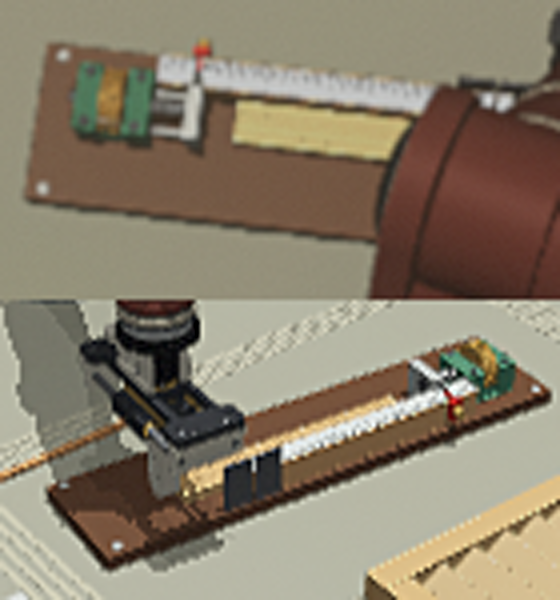

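The fingers are on the slat's push end (lower view, at 185, 480). The butt end at (233, 125) is still ~22–26 mm short of the stop at (205, 120).

```bash
python3 -m creep '[{"rx":0,"ry":0,"rz":0,"tx":0.004,"ty":0,"tz":0,"claw":0},{"rx":0,"ry":0,"rz":0,"tx":0.004,"ty":0,"tz":0,"claw":0},{"rx":0,"ry":0,"rz":0,"tx":0.004,"ty":0,"tz":0,"claw":0},{"rx":0,"ry":0,"rz":0,"tx":0.004,"ty":0,"tz":0,"claw":0},{"rx":0,"ry":0,"rz":0,"tx":0.001,"ty":0,"tz":0,"claw":0}]'|grep force; python3 p.py
for i in 1 2 ; do python3 -m creep '[{"rx":0,"ry":0,"rz":0,"tx":0.001,"ty":0,"tz":0,"claw":0},{"rx":0,"ry":0,"rz":0,"tx":0.001,"ty":0,"tz":0,"claw":0}]' >/dev/null; python3 p.py; done
```

```text
contact_force: [-0.5, 0.7, 0.8]
tcp jig [  13.8 -153.8   22.8] f [-0.5  0.7  0.8] yaw 0.08
tcp jig [  13.8 -152.9   22.8] f [ 0.7  0.  -0.1] yaw 0.01
tcp jig [  13.8 -151.    22.8] f [0.6 0.7 0. ] yaw -0.01
```

```bash
python3 -m creep '[{"rx":0,"ry":0,"rz":0,"tx":0.001,"ty":0,"tz":0,"claw":0},{"rx":0,"ry":0,"rz":0,"tx":0.001,"ty":0,"tz":0,"claw":0}]' >/dev/null; python3 p.py
python3 -m creep '[{"rx":0,"ry":0,"rz":0,"tx":0.001,"ty":0,"tz":0,"claw":0},{"rx":0,"ry":0,"rz":0,"tx":0.001,"ty":0,"tz":0,"claw":0}]' >/dev/null; python3 p.py
python3 -m creep '[{"rx":0,"ry":0,"rz":0,"tx":0.001,"ty":0,"tz":0,"claw":0},{"rx":0,"ry":0,"rz":0,"tx":0,"ty":0,"tz":0,"claw":0}]' >/dev/null; python3 p.py
python3 -m creep '[{"rx":0,"ry":0,"rz":0,"tx":0.001,"ty":0,"tz":0,"claw":0},{"rx":0,"ry":0,"rz":0,"tx":0,"ty":0,"tz":0,"claw":0}]' >/dev/null; python3 p.py
```

```text
tcp jig [  13.8 -149.    22.8] f [ 0.2 -0.5  0.2] yaw -0.01
tcp jig [  13.8 -146.9   22.8] f [-0.6 -0.1 -0.5] yaw 0.0
tcp jig [  13.8 -145.6   22.8] f [ 0.3  0.6 -0. ] yaw 0.03
tcp jig [  13.8 -144.8   22.9] f [-0.2  0.1  0.3] yaw 0.02
```

```bash
python3 -m creep '[{"rx":0,"ry":0,"rz":0,"tx":0.001,"ty":0,"tz":0,"claw":0},{"rx":0,"ry":0,"rz":0,"tx":0,"ty":0,"tz":0,"claw":0}]' >/dev/null; python3 p.py
python3 -m creep '[{"rx":0,"ry":0,"rz":0,"tx":0.001,"ty":0,"tz":0,"claw":0},{"rx":0,"ry":0,"rz":0,"tx":0,"ty":0,"tz":0,"claw":0}]' >/dev/null; python3 p.py
python3 -m creep '[{"rx":0,"ry":0,"rz":0,"tx":0.001,"ty":0,"tz":0,"claw":0},{"rx":0,"ry":0,"rz":0,"tx":0,"ty":0,"tz":0,"claw":0}]' >/dev/null; python3 p.py
```

```text
tcp jig [  13.8 -144.1   22.9] f [ 0.3 -0.4 -0.1] yaw 0.0
tcp jig [  13.8 -144.1   22.9] f [-0.3 -2.7 -0.4] yaw -0.04
tcp jig [  13.9 -144.1   23. ] f [-0.8 -5.6 -0.5] yaw -0.08
```

```bash
python3 g.py
```

```text
gap [130.93 130.75   0.18] [ 0.4914 -0.1703  0.023 ] 14.35
```

The slat butted: force rose to 5.6 N with no further travel, and the pointer is still on the mark. I'll back off, lift clear and check.

```bash
python3 -m creep '[{"rx":0,"ry":0,"rz":0,"tx":-0.002,"ty":0,"tz":0,"claw":0},{"rx":0,"ry":0,"rz":0,"tx":-0.008,"ty":0,"tz":0,"claw":0},{"rx":0,"ry":0,"rz":0,"tx":-0.015,"ty":0,"tz":0,"claw":0},{"rx":0,"ry":0,"rz":0,"tx":-0.01,"ty":0,"tz":-0.02,"claw":0},{"rx":0,"ry":0,"rz":0,"tx":0,"ty":0,"tz":-0.04,"claw":0}]' |grep force
python3 -m creep '[{"rx":0,"ry":0,"rz":0,"tx":0,"ty":0,"tz":-0.04,"claw":0},{"rx":0,"ry":0,"rz":0,"tx":-0.04,"ty":0,"tz":-0.03,"claw":0},{"rx":0,"ry":0,"rz":0,"tx":-0.04,"ty":0,"tz":-0.01,"claw":0},{"rx":0,"ry":0,"rz":0,"tx":-0.04,"ty":0,"tz":0,"claw":0},{"rx":0,"ry":0,"rz":0,"tx":-0.04,"ty":0,"tz":0,"claw":0}]' |grep force
python3 -m creep '[{"rx":0,"ry":0,"rz":0,"tx":-0.04,"ty":0,"tz":0,"claw":0},{"rx":0,"ry":0,"rz":0,"tx":-0.02,"ty":0,"tz":0,"claw":0},{"rx":0,"ry":0,"rz":0,"tx":0,"ty":0,"tz":0,"claw":0},{"rx":0,"ry":0,"rz":0,"tx":0,"ty":0,"tz":0,"claw":0}]' |grep force
python3 g.py
python3 - <<'E'
from h import *
t=snap('top','t5'); J=np.load('/tmp/J.npy')
ys=np.arange(.17,-.16,-.0005); xs=np.arange(.06,-.02,-.0005)
r=rect(avg('top',4),J,xs,ys,.030).clip(0,255).astype(np.uint8)
a=cv2.cvtColor(r,cv2.COLOR_RGB2BGR); b=cv2.resize(cv2.imread('pics/t5.png')[165:240,185:350],(660,300),interpolation=cv2.INTER_CUBIC)
cv2.imwrite('pics/c5.png',np.vstack([b,a]))
E
```

```text
contact_force: [0.0, -0.7, 0.7]
contact_force: [1.2, -0.0, -0.7]
contact_force: [0.9, 0.3, 0.0]
gap [130.93 130.75   0.18] [ 0.4623 -0.4153  0.1573] 15.67
```

View pics/c5.png

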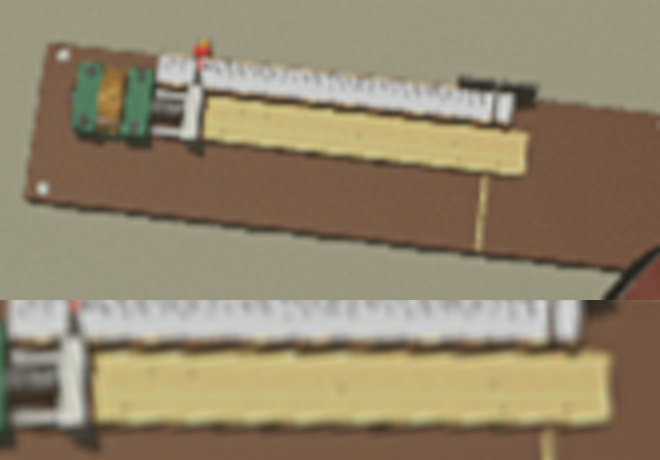

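The slat's end meets the stop with no gap (upper view, at 203, 118). It lies parallel against the fence, with its centre at about x = 16 mm. Handing in.

```bash
python3 -c "
from workcell import sign_off; print(sign_off())"
```

```text
the job is handed in; nothing more can be done
None
```

The jig is set and the job is handed in at about 16 s of the 72 s allowed; `sign_off()` gave no verdict.

- **Wheel:** I rolled it with the closed fingertips in four strokes. The pointer ended about 0.2 mm from the red mark by the top camera, and the scene camera agreed by eye. It read the same after the slat was pushed home.
- **Slat:** I pushed it endwise along the fence until it butted. The force then rose to 5.6 N with no further travel. The last picture shows no gap at the stop, and the slat lying flat and parallel to the fence with its centre at about jig x = 16 mm.
- **Robot:** the arm was drawn clear and touched nothing at the end. I did not measure the tools and other things again; the hand never went near them.

**Checks that disagreed:**
- The scene camera's rough fit of the jig was about 12 mm off the top camera's. I used the top one, and finding the wheel's rim by touch confirmed its height.
- The pointer reading after the first stroke did not fit the ones that followed; arm shadow is the likely cause. It was consistent from then on.
- The slat butted 1.6 mm before the predicted position, which is within the calibration error.
- The first stroke briefly pressed at about 29 N, above the advised 15 N. I eased it for the later strokes.

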